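Fit the candling lamp's bulb from behind the egg scale

TASK

The candling lamp needs the small round milky bulb from the wooden caddy, but the brass egg scale and the covered blue bowl crowd it in: first stand both of them upright on the cork mat, leaving the bulb in the caddy until both are there. Then seat the bulb cap down, fully home and upright, in the lamp's empty socket, and only after that put the scale back squarely on its green oblong pad (either way round) and the blue bowl back on its round white pad, both upright and fully on their pads. Let go of everything and leave the grading ring and the large boxed bulb where they are.

Things in the scene. Friction and masses are not known exactly. Their poses are not given: they have to be found in the camera images.
- bulb: Small round milky white glass bulb with a brass cap, 83 mm tall, standing cap down in the caddy's seat. Origin: centre of the cap's underside; z up along the bulb. Cap 22 mm diameter, 25 mm long; glass widest 45 mm diameter, straight-sided from 54 to 66 mm above the origin (grip there, 60 mm up). About 50 g.
- scale: Brass egg balance, rigid, 108 mm tall, 350 g. Origin: centre of its base's underside (base 70 mm along x, 44 along y, 10 high). A beam along x (67 to 75 mm up) bears a 40 mm dish (centre x = +38 mm, top 80 mm up) and a dark 22 mm round weight (centre x = -38 mm, 62 to 82 mm up). Grip tab on top: 26 mm along x, 14 along y, 75 to 108 mm up; pinch it across y, 97 mm up.
- bowl: Small blue enamel bowl with a fixed blue cover and an upright pale wooden knob, 82 mm tall. Origin: centre of the underside; foot 52 mm, greatest diameter 62 mm. Knob 18 mm diameter, on the axis, from 50 to 82 mm height: pinch it at 73 mm. About 300 g.
- scale_pad: Home of the scale: fixed green oblong pad in the caddy, 86 mm along its x, 60 mm along its y, 4 mm thick. Origin: centre of its underside (8 mm above the table); things stand 4 mm above it.
- bowl_pad: Home of the blue bowl: fixed round white pad in the caddy, 72 mm diameter, 4 mm thick. Origin: centre of its underside (8 mm above the table); things stand 4 mm above it.
- mat: Side area: fixed light brown cork mat flat on the table, 120 mm along its x, 180 mm along its y, 4 mm thick. Origin: centre of its underside. Room for scale and bowl side by side along its y, 45 mm either side of the centre.
- lamp: Fixed black cast-iron lamp base, 120 mm diameter, with an upright brass socket on its axis. Origin: centre of its underside. The socket's inner floor is 65 mm above the origin; bore 27 mm diameter up to 82 mm height, then flared to a 45 mm mouth (53 mm outside) at 94 mm height. The bulb just drops in, no twist.
- caddy: Fixed wooden caddy, bulb between the two pads. Origin: underside, straight below the bulb's seat. Floor 8 mm thick, x = -85 to 45 mm, y = -110 to 110; wall 60 mm high at x = 35 to 45. Seat: dark wooden cup shaped as the lamp's socket, inner floor 13 mm and mouth 42 mm above the table. Pads at x = -30, y = +58 and -58 mm, either way round. Scale, bowl and wall stand only about 13 mm from the bulb.
- grading_ring: Bystander: loose boxwood egg grading ring, 60 mm outside, 42 mm inside, 14 mm high, lying flat. Origin: centre of its underside.
- boxed_bulb: Bystander: larger milky pear-shaped bulb in an open cardboard box 80 x 80 mm, 50 mm high, 117 mm over all; the wrong bulb. Origin: centre of its underside.
Things that resemble listed ones, but are neither listed nor needed, are in the scene too. Of the things shaped like the mat, the brown one is meant.

How it is judged:
On the way, in this order (a step that is already met when the one before it is completed fails the run):
1. scale and blue bowl both stand released on the cork mat, the bulb still in the caddy's seat (x of scale in the frame of mat between -0.06 and 0.06 m and y of scale in the frame of mat between -0.09 and 0.09 m and z of each of scale, bowl in the frame of mat below 0.009 m and angle between each of scale, bowl's own z axis and vertical below 0.15 rad and x of bowl in the frame of mat between -0.06 and 0.06 m and y of bowl in the frame of mat between -0.09 and 0.09 m and contact force between each of scale, bowl and the fingers below 0.1 N and linear speed of each of scale, bowl below 0.02 m/s and distance between bulb and caddy below 0.02 m), for 0.2 s.
2. the bulb is home in the lamp's socket while scale and bowl are still on the mat (horizontal distance between bulb and lamp below 0.008 m and z of bulb in the frame of lamp between 0.058 and 0.07 m and angle between bulb's own z axis and vertical below 0.2 rad and x of scale in the frame of mat between -0.06 and 0.06 m and y of scale in the frame of mat between -0.09 and 0.09 m and z of each of scale, bowl in the frame of mat below 0.009 m and angle between each of scale, bowl's own z axis and vertical below 0.15 rad and x of bowl in the frame of mat between -0.06 and 0.06 m and y of bowl in the frame of mat between -0.09 and 0.09 m), for 0.2 s.
At the end, for the whole second after the job is handed in: Bulb upright (0.2 rad) in the lamp socket, 8 mm off axis at most, cap within 5 mm of its floor; scale and bowl upright on their own pads within 12 mm of centre, the scale within 0.3 rad of its pad's length either way round; all released and at rest (horizontal distance between bulb and lamp below 0.008 m and z of bulb in the frame of lamp between 0.058 and 0.07 m and angle between bulb's own z axis and vertical below 0.2 rad and horizontal distance between scale and scale_pad below 0.012 m and z of scale in the frame of scale_pad below 0.008 m and angle between each of scale, bowl's own z axis and vertical below 0.15 rad and angle between the x axis of scale and the x axis of scale_pad, either way round below 0.3 rad and horizontal distance between bowl and bowl_pad below 0.012 m and z of bowl in the frame of bowl_pad below 0.008 m and contact force between each of bulb, scale, bowl and the fingers below 0.1 N and linear speed of each of bulb, scale, bowl below 0.02 m/s); the robot touches nothing.
It fails at once if the grading ring or the boxed bulb is shifted by more than 30 mm (distance of any of grading_ring, boxed_bulb from where it was at the start of the episode above 0.03 m).
It fails at once if the bulb, the scale or the blue bowl is toppled (tilted more than 1 rad) (angle between any of bulb, scale, bowl's own z axis and vertical above 1 rad).
It also fails if it takes over 131 s, if anything falls off the work surface, if the arm or the gripper's body presses on something with over 40 N, if the wrist force passes 120 N, or if a joint passes its speed limit or range.

ROBOT

A 6-joint arm with a two-finger parallel gripper is mounted at the origin on the work surface. World frame = base frame: x ahead of the robot, y to its left, z up, the work surface at z = 0. Lengths are in m, angles in rad, forces in N, time in s.
With the tool pointing down it reaches from about 0.35 to 0.85 m from the base axis. Payload 8.1 kg.
Tool frame: the origin (TCP) lies at the very end of the fingers, on their centre line; the grasp point (between the pads) lies 19 mm behind it; z points along the fingers, y is the direction in which the jaws open and shut (so a half turn about z gives the same grasp; the last joint's range is limited). The gripper opens to 93 mm and grips with 3 to 60 N. Pads are 15 mm wide; open, the fingers measure 128 mm over their backs; the gripper's body (75 mm by 188 mm) begins 65 mm behind the grasp point.
Start: joints at [1.172, 0.13, 1.488, -0, 1.523, -0.085], TCP at [0.185, 0.571, 0.219] pointing down, gripper open.
Joint ranges: [-2.96, 2.96], [-0.89, 2.26], [0.02, 2.5], [-1.34, 4.48], [0, 2.73], [-2.66, 2.66]. Speed limits (rad/s): [2.39, 2.39, 2.79, 3.14, 3.14, 3.14].

INTERFACE

Orientations are given as a rotation vector (axis times angle).
In Python, from plant import * gives the robot as it stands.
- The arm moves only by the tool apply_moves, never from a script. Its argument "commands" is one flat list of numbers, 7 for each row, row after row: the shift along the world's x, y, z in cm, then the turn, a rotation vector about the world's x, y, z in rad, then the finger opening in cm, from 0 to 9.3. A call has 1 to 8 rows; each row shifts and turns the pose as measured when the row begins; what a row does not reach is not made up. A row lasts 1/8 s, in which the tool goes at most 62.5 mm and 10.7 degrees, less where a joint would pass 70% of its speed; a pose out of reach is approached as far as the arm can. A call with a gripper value outside its range is refused whole. The fingers move at their own pace and stop on an object; "squeeze" is the grip in N (left out, the last holds). Time passes only in rows, so rows that do not move let the fingers close. It gives the time, the measured TCP pose, the force and the opening at its end, in the units of the state.
- read_state(): the state, without advancing time (a new reading comes with each control period).
- read_camera(name): name is "scene" or "top"; returns (picture, depth): 480x640x3 uint8, blue, green, red; 480x640 float32, m along the optical axis (not along the pixel's ray), 0 where there is no reading.
- camera_model(name): a dict with "intrinsics" (3x3 intrinsics, pixels), "dist_coeffs" ([k1, k2, p1, p2, k3] as OpenCV has them; the pictures are not rectified), "R" (3x3) and "t" (3): a world point X has camera coordinates R X + t. Camera axes: x right, y down, z forward; pixel columns grow to the right and rows downward; lengths in m; the calibration is good to about 2 mm. A picture is of the moment at which its call begins. camera_model takes no time and is no camera call.
- close_job(): hands the job in, once; it reports no verdict.
Trained networks look in the newest picture that a camera, given by its name, has taken for a name from the list of things; names that differ only in an ending like _2 or _b are one class to them, and where a whole thing is asked for, a point or a joint stands for the part that bears it (a point fixed in the world has none). Each returns a list of dicts, best first, with "conf" (0 to 1); they miss things now and then, are a little off and sometimes report something else, mostly with a low value. They report only what shows in the picture. A call takes as long as a camera call. They do not tell look-alikes from the thing itself.
- find_in(query, camera): "point" ([x, y, z] in m, in the coordinates of the camera as it stood for that picture, good to about 4 mm: the middle of the surface that is visible of it).
- cut_out(query, camera): "mask" (480x640 bool, what is visible of it).
- spot_point(query, camera): "point" ([x, y, z] in m, in the coordinates of the camera as it stood for that picture, good to about 4 mm: a listed point, or the origin of a listed thing).
The state is a dict: "t": time; "q": joint angles; "dq": joint speeds; "joint_torque": joint torques, N m; "tool_pos": TCP position; "orientation": TCP orientation; "force": force on the tool from outside, world axes, zero at the start; "wrist_torque": the same for the moment, N m; "opening": finger opening in m.
Only numpy, scipy, OpenCV 4.12 (cv2) and the standard library are available. Lean on these libraries where they do the work, as an engineer would, in place of code of your own. Each camera call takes 0.05 s, during which the arm holds its last target. There are 200 camera calls.

## Working session

There is one attempt and no reset: what is moved stays moved. The work goes in short steps, Python scripts to look and compute and a tool call to move; the robot and the scene stay as the last step left them, time stands still between calls to the robot, and variables do not carry over. Pictures are saved under pics/ and viewed, about 12 in all and at most 16, crops included, and the job is handed in when it is done.

Besides the shell and the picture viewer there is one more tool, called as name(argument=value, ...) on one line, values as JSON. apply_moves: Moves the arm, as the interface text tells. Its arguments: {"type":"object","properties":{"commands":{"type":"array"},"squeeze":{"type":"number"}},"required":["commands"]}

```bash
mkdir -p pics && ls
cat > h.py <<'E'
from plant import *
import numpy as np, cv2
def w(cam,p):
    m=camera_model(cam);return np.array(m["R"]).T@(np.array(p)-np.array(m["t"]).ravel())
def px(cam,X):
    m=camera_model(cam);r,_=cv2.Rodrigues(np.array(m["R"]))
    return cv2.projectPoints(np.array(X,float).reshape(-1,3),r,np.array(m["t"],float),np.array(m["intrinsics"]),np.array(m["dist_coeffs"]))[0].reshape(-1,2)
def cloud(cam,depth,mask):
    m=camera_model(cam);v,u=np.nonzero(mask&(depth>0));d=depth[v,u]
    n=cv2.undistortPoints(np.stack([u,v],1).astype(float).reshape(-1,1,2),np.array(m["intrinsics"]),np.array(m["dist_coeffs"])).reshape(-1,2)
    P=np.c_[n*d[:,None],d];return (P-np.array(m["t"]).ravel())@np.array(m["R"])
E
python3 - <<'E'
from h import *
for c in("scene","top"):
    im,d=read_camera(c);cv2.imwrite(f"pics/{c}0.png",im);np.save(f"pics/{c}0.npy",d)
    for n in "bulb scale bowl scale_pad bowl_pad mat lamp caddy grading_ring boxed_bulb".split():
        for r in spot_point(n,c)[:3]:
            P=w(c,r["point"]);print(c,n,round(r["conf"],2),P.round(3),px(c,P).round().tolist())
print(read_state())
E
```

```text
pics
scene bulb 0.69 [ 0.623 -0.001  0.01 ] [[330.0, 274.0]]
scene scale 0.68 [0.586 0.052 0.008] [[342.0, 257.0]]
scene bowl 0.96 [ 0.601 -0.062  0.01 ] [[300.0, 277.0]]
scene scale_pad 0.2 [0.622 0.003 0.009] [[331.0, 273.0]]
scene bowl_pad 0.58 [ 0.604 -0.063  0.01 ] [[300.0, 278.0]]
scene bowl_pad 0.44 [ 0.607 -0.056  0.011] [[304.0, 277.0]]
scene mat 0.95 [0.42  0.315 0.   ] [[397.0, 191.0]]
scene mat 0.81 [ 0.803  0.324 -0.001] [[498.0, 279.0]]
scene mat 0.57 [0.346 0.036 0.003] [[291.0, 206.0]]
scene lamp 0.85 [ 0.434 -0.319 -0.   ] [[165.0, 273.0]]
scene caddy 0.84 [0.629 0.001 0.002] [[332.0, 278.0]]
scene caddy 0.28 [0.627 0.002 0.01 ] [[331.0, 275.0]]
scene grading_ring 0.68 [0.611 0.28  0.004] [[430.0, 234.0]]
scene boxed_bulb 0.95 [ 0.613 -0.307  0.001] [[195.0, 324.0]]
top bulb 0.6 [0.623 0.003 0.013] [[316.0, 228.0]]
top scale 0.95 [0.585 0.052 0.011] [[291.0, 246.0]]
top bowl 0.83 [ 0.604 -0.061  0.009] [[349.0, 238.0]]
top scale_pad 0.87 [0.583 0.054 0.009] [[290.0, 247.0]]
top bowl_pad 0.58 [ 0.608 -0.065  0.012] [[351.0, 236.0]]
top mat 0.87 [ 0.416  0.31  -0.005] 
[... 439 characters left out ...]
8 -0.001] [[472.0, 238.0]]
{'t': 1.1, 'q': array([ 1.17160202e+00,  1.30419762e-01,  1.48822354e+00, -9.49507259e-06,
        1.52297631e+00, -8.53731188e-02]), 'dq': array([ 5.26986413e-04, -1.17385571e-03,  1.30821112e-03, -1.53854866e-03,
       -1.29432063e-03, -5.85081860e-05]), 'joint_torque': array([ 8.17631244e-04, -5.59747231e+01, -4.92080212e+01,  7.68311089e-02,
        2.17792665e-02, -5.25008875e-05]), 'tool_pos': array([0.18518411, 0.57070736, 0.21861046]), 'orientation': array([ 4.90927714e-01,  3.10299487e+00, -4.46844127e-05]), 'force': array([0.32142358, 0.73496066, 0.19039693]), 'wrist_torque': array([-0.04774294,  0.04361083, -0.08763288]), 'opening': 0.09274683719828611}
```

View pics/top0.png

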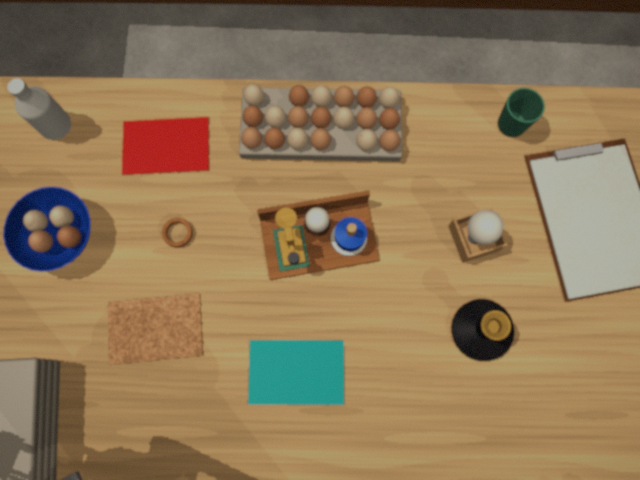

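View pics/scene0.png

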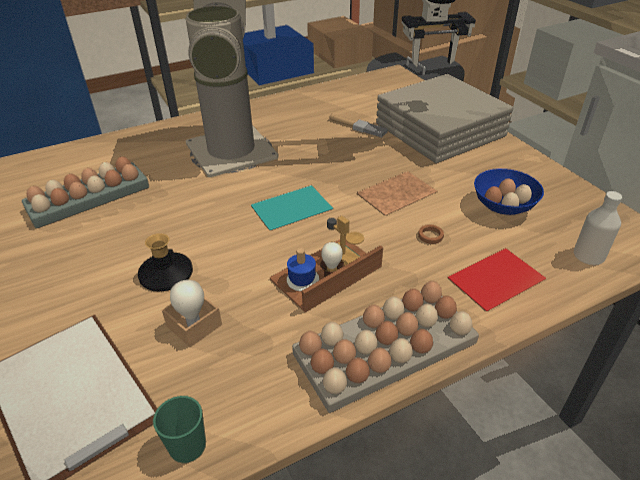

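Top view: the wanted bulb is at (317,220) in the caddy, and its look-alike is the boxed bulb at (486,228). The scale is at (290,240). The covered bowl is at (350,236), with the egg bowl at (48,229) as its look-alike. The cork mat is at (156,330); the red (166,146) and teal (296,372) mats are decoys. The lamp socket is at (496,325). I'll refine these with depth and check the choice in a crop.

```bash
cat > m.py <<'E'
from h import *
im=cv2.imread("pics/top0.png");d=np.load("pics/top0.npy")
P=cloud("top",d,np.ones_like(d,bool));v,u=np.nonzero(d>0);C=im[v,u].astype(int)
def near(x,y,r):return np.hypot(P[:,0]-x,P[:,1]-y)<r
def rep(n,s):
    q=P[s];print(n,s.sum(),"mean",q.mean(0).round(4),"mid",((q.min(0)+q.max(0))/2).round(4),"ext",np.ptp(q,axis=0).round(3),"zmax",q[:,2].max().round(3))
z=P[:,2]
rep("bulb top",near(.625,0,.035)&(z>.07)); 
rep("knob",near(.603,-.062,.03)&(z>.07))
t=near(.585,.055,.07)&(z>.1)&(P[:,1]>.025);rep("tab",t)
s=near(.585,.055,.08)&(z>.07)&(P[:,1]>.027);rep("beam",s)
q=P[s];print("beam yaw",np.degrees(np.arctan2(*np.linalg.svd(q[:,:2]-q[:,:2].mean(0))[2][0][::-1])))
rep("lamp top",near(.43,-.317,.04)&(z>.085))
def rect(n,s):
    q=P[s][:,:2].astype(np.float32);print(n,s.sum(),cv2.minAreaRect(q*1000),"z",np.median(P[s][:,2]).round(4))
hsv=cv2.cvtColor(im,cv2.COLOR_BGR2HSV)[v,u].astype(int)
rect("matz",near(.42,.312,.13)&(z>.0025)&(z<.006))
rect("wall",near(.66,0,.13)&(z>.055)&(z<.066)&(P[:,0]>.64))
g=near(.585,.055,.06)&(hsv[:,0]>40)&(hsv[:,0]<95)&(hsv[:,1]>60)&(z<.03);rect("greenpad",g)
wt=near(.603,-.062,.06)&(hsv[:,1]<70)&(hsv[:,2]>110)&(z<.03);q=P[wt];rep("whitepad",wt)
rep("table",near(.5,-.15,.05))
print(px("scene",[.185,.571,.219]),px("top",[.185,.571,.219]))
for n in["stack"]:
    s=(P[:,1]>.45)&(P[:,0]<.4)&(z>.02);rep(n,s)
a=im[180:300,240:400];cv2.imwrite("pics/c1.png",cv2.resize(a,None,fx=5,fy=5,interpolation=2))
E
python3 m.py
```

```text
bulb top 453 mean [0.619  0.0022 0.089 ] mid [0.6209 0.0028 0.0843] ext [0.041 0.043 0.028] zmax 0.099
knob 96 mean [ 0.6019 -0.0615  0.0898] mid [ 0.6034 -0.062   0.084 ] ext [0.018 0.017 0.028] zmax 0.098
tab 123 mean [0.581  0.0514 0.1184] mid [0.5823 0.052  0.1124] ext [0.025 0.017 0.022] zmax 0.123
beam 642 mean [0.5934 0.0539 0.0969] mid [0.5871 0.0561 0.0991] ext [0.104 0.046 0.049] zmax 0.123
beam yaw -167.58108903348386
lamp top 421 mean [ 0.4309 -0.3207  0.091 ] mid [ 0.4301 -0.3191  0.0926] ext [0.05  0.053 0.015] zmax 0.1
matz 4066 ((418.29449462890625, 313.17474365234375), (258.54412841796875, 253.08384704589844), 70.08531951904297) z 0.0039
wall 672 ((720.0765380859375, 21.231224060058594), (130.55836486816406, 218.60989379882812), 10.975336074829102) z 0.0596
greenpad 341 ((582.1502075195312, 53.02447509765625), (84.28889465332031, 58.52826690673828), 10.946199417114258) z 0.0118
whitepad 230 mean [ 0.5882 -0.0523  0.0121] mid [ 0.6075 -0.0606  0.0174] ext [0.076 0.07  0.025] zmax 0.03
table 2027 mean [ 4.996e-01 -1.499e-01 -1.000e-04] mid [ 0.5003 -0.15   -0.0006] ext [0.099 0.1   0.014] zmax 0.006
[[432.28941419  62.22240384]] [[-69.49369475 466.60494839]]
stack 6471 mean [0.2518 0.4977 0.0858] mid [0.2497 0.5097 0.0629] ext [0.211 0.084 0.086] zmax 0.106
```

View pics/c1.png

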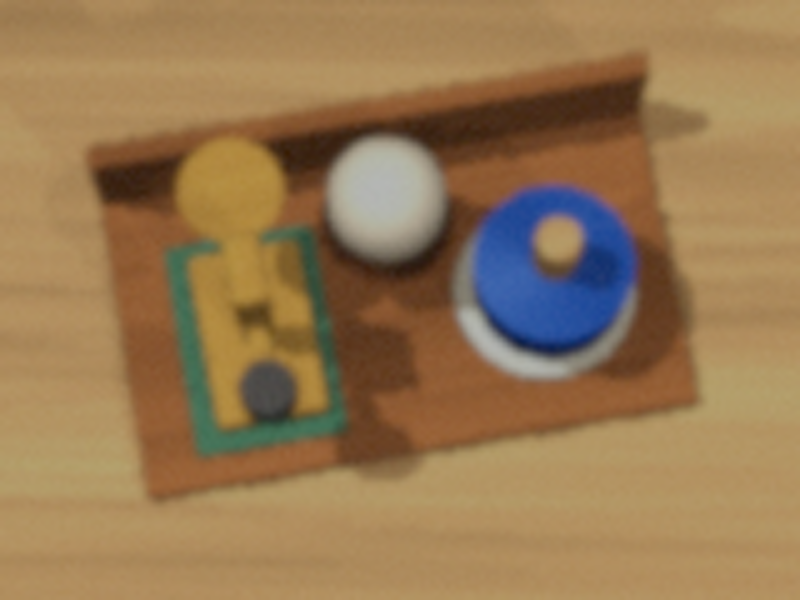

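Crop: the milky bulb (385,200) stands between the scale (tab at 250,270) and the knobbed bowl (560,240), as described. The geometry agrees with the sizes given: the caddy yaw is about 0.18 rad and the pads are 116 mm apart. I'll start moving.

apply_moves(commands=[3.6,-4.7,0,0,0,0.165,3.5,3.6,-4.7,0,0,0,0.165,3.5,3.6,-4.7,0,0,0,0.165,3.5,3.6,-4.7,0,0,0,0,3.5,3.6,-4.7,0,0,0,0,3.5,3.6,-4.7,0,0,0,0,3.5,3.6,-4.7,0,0,0,0,3.5,3.6,-4.7,0,0,0,0,3.5], squeeze=20)

```text
t: 2.1
tool_pos: [0.4768, 0.1869, 0.2195]
orientation: [-0.315, 3.122, 0.003]
force: [1.2, 0.1, -0.3]
opening: 0.0353
```

apply_moves(commands=[3.5,-4.5,0,0,0,0,3.5,3.5,-4.5,0,0,0,0,3.5,3.5,-4.5,-2,0,0,0,3.5,0,0,-2,0,0,-0.01,3.5,0,0,0,0,0,0,3.5])

```text
t: 2.72
tool_pos: [0.5866, 0.043, 0.1791]
orientation: [-0.29, 3.122, 0.003]
force: [-1.0, 0.6, 0.8]
opening: 0.0353
```

apply_moves(commands=[-0.4,0.9,0,0,0,0,3.5,0,0,-3,0,0,0,3.5,0,0,-2,0,0,0,3.5,0,0,0,0,0,0,3.5])

```text
t: 3.22
tool_pos: [0.5821, 0.058, 0.1322]
orientation: [-0.299, 3.116, 0.004]
force: [-0.6, 0.8, -1.1]
opening: 0.0348
```

Run:
```python
from h import *
im,d=read_camera("scene");cv2.imwrite("pics/c2.png",cv2.resize(im[180:310,250:410],None,fx=5,fy=4.6,interpolation=2))
s=read_state();print(s["tool_pos"],s["q"])
```

```text
[0.58281224 0.05796687 0.1333712 ] [ 0.00918474  0.13376107  1.64230846  0.00383035  1.35262049 -1.75338785]
```

View pics/c2.png

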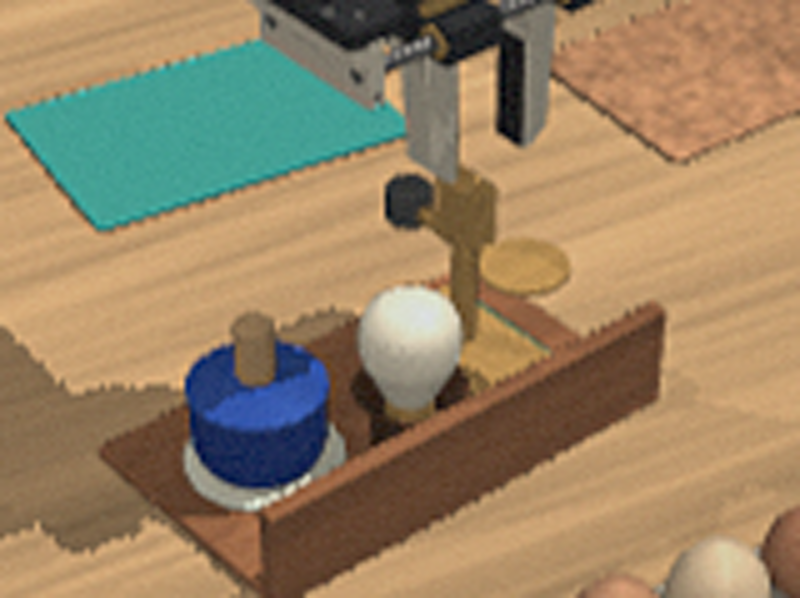

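The fingers are straddling the tab (470,200 in the crop), about 5 mm too far in y. I'll correct that, descend and grip.

apply_moves(commands=[0,-0.5,0,0,0,0,3.5,0,0,0,0,0,0,3.5,0,0,-2.2,0,0,0,3.5,0,0,-2,0,0,0,3.5,0,0,0,0,0,0,3.5])

```text
t: 3.9
tool_pos: [0.5856, 0.0525, 0.0949]
orientation: [-0.297, 3.107, 0.003]
force: [-0.0, -0.4, 0.3]
opening: 0.0351
```

apply_moves(commands=[-0.3,0,-0.4,0,0,0,3.5,0,0,0,0,0,0,0.5,0,0,0,0,0,0,0.5,0,0,0,0,0,0,0.5,0,0,0,0,0,0,0.5], squeeze=25)

```text
t: 4.53
tool_pos: [0.5834, 0.0524, 0.0924]
orientation: [-0.297, 3.105, 0.003]
force: [-0.1, 0.2, -3.2]
opening: 0.0141
```

apply_moves(commands=[0,0,1.5,0,0,0,0.5,0,0,3,0,0,0,0.5,0,0,4,0,0,0,0.5,0,0,2.5,0,0,0,0.5,-1.5,2.5,0,0,0,0,0.5,-2.5,4.5,0,0,0,0,0.5,-2.5,4.5,0,0,0,0,0.5,-2.5,4.5,0,0,0,0,0.5])

```text
t: 5.52
tool_pos: [0.4916, 0.2131, 0.2127]
orientation: [-0.286, 3.103, 0.003]
force: [0.4, 1.0, -3.4]
opening: 0.0138
```

apply_moves(commands=[-2.5,4.5,0,0,0,0,0.5,-2.5,4.5,0,0,0,0,0.5,-1.2,2,0,0,0,0,0.5,0,0,0,0,0,0,0.5])

```text
t: 6.02
tool_pos: [0.4252, 0.3296, 0.2172]
orientation: [-0.293, 3.099, 0.007]
force: [0.8, -0.2, -2.7]
opening: 0.0139
```

apply_moves(commands=[-1,2.7,0,-0.003,0.028,0,0.5,0,0,-4,0,0,0,0.5,0,0,-4,0,0,0,0.5,0,0,-2.5,0,0,0,0.5,0,0,0,0,0,0,0.5,0,0,0,0,0,0,0.5])

```text
t: 6.78
tool_pos: [0.4196, 0.3541, 0.1154]
orientation: [-0.29, 3.122, 0.008]
force: [0.5, 0.7, -3.4]
opening: 0.0141
```

apply_moves(commands=[-0.4,0,-2,0,0,0,0.5,0,0,-0.7,0,0,0,0.5,0,0,0,0,0,0,0.5])

```text
t: 7.15
tool_pos: [0.417, 0.3548, 0.0894]
orientation: [-0.289, 3.118, 0.011]
force: [1.0, 1.0, -2.8]
opening: 0.014
```

apply_moves(commands=[0,0,-0.3,0,0,0,0.5,0,0,-0.2,0,0,0,0.5,0,0,0,0,0,0,0.5])

```text
t: 7.52
tool_pos: [0.4174, 0.3553, 0.085]
orientation: [-0.289, 3.117, 0.012]
force: [-0.4, -0.5, -3.0]
opening: 0.0137
```

apply_moves(commands=[0,0,-0.2,0,0,0,0.5,0,0,0,0,0,0,0.5])

```text
t: 7.78
tool_pos: [0.4181, 0.356, 0.0853]
orientation: [-0.289, 3.115, 0.014]
force: [-0.5, 0.3, -4.2]
opening: 0.0136
```

apply_moves(commands=[0,0,-0.4,0,0,0,0.5,0,0,0,0,0,0,0.5])

```text
t: 8.02
tool_pos: [0.4196, 0.3576, 0.0854]
orientation: [-0.29, 3.111, 0.018]
force: [-0.0, -0.0, -3.0]
opening: 0.0139
```

Run:
```python
from h import *
im,d=read_camera("scene");cv2.imwrite("pics/c3.png",cv2.resize(im[40:240,300:560],None,fx=3,fy=3,interpolation=2))
s=read_state();print({k:np.round(v,3) for k,v in s.items()})
```

```text
{'t': np.float64(8.075), 'q': array([ 0.612,  0.084,  1.788,  0.002,  1.249, -1.145]), 'dq': array([-0.   ,  0.009,  0.011,  0.001, -0.01 ,  0.   ]), 'joint_torque': array([ 2.9000e-02, -5.1098e+01, -4.6342e+01,  5.0000e-03,  8.9000e-02,
        0.0000e+00]), 'tool_pos': array([0.42 , 0.358, 0.085]), 'orientation': array([-0.289,  3.111,  0.018]), 'force': array([-0.506, -0.892, -3.362]), 'wrist_torque': array([ 0.059, -0.011,  0.003]), 'opening': np.float64(0.014)}
```

View pics/c3.png

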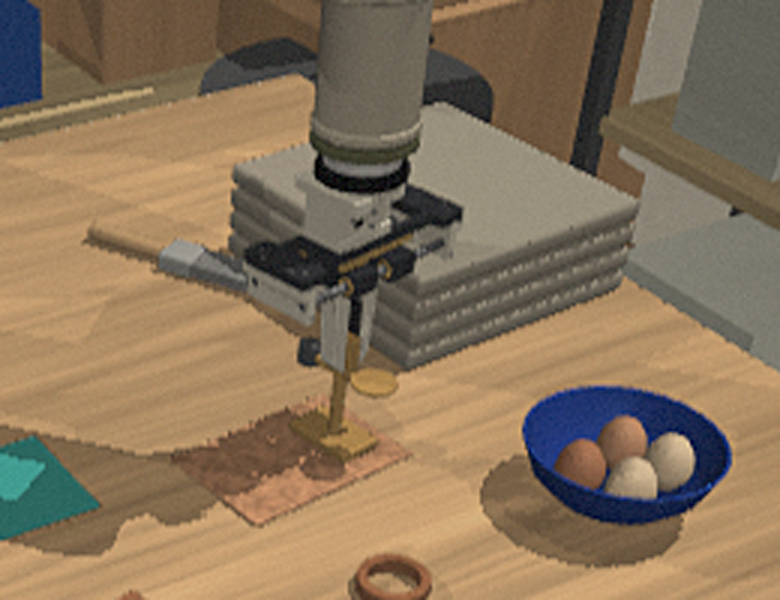

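apply_moves(commands=[-0.2,-0.2,-0.7,0,0,0,0.5])

```text
t: 8.2
tool_pos: [0.42, 0.3583, 0.083]
orientation: [-0.289, 3.105, 0.026]
force: [-8.6, -0.0, 41.6]
opening: 0.014
```

Run:
```python
from h import *
s=read_state();print({k:np.round(v,4) for k,v in s.items()})
```

```text
{'t': np.float64(8.2), 'q': array([ 0.6112,  0.0815,  1.7958,  0.0034,  1.2364, -1.1463]), 'dq': array([-0.0058, -0.025 ,  0.0663, -0.0029, -0.1143, -0.0091]), 'joint_torque': array([ -3.0532, -27.909 , -28.2024,  -1.1795,  -2.4414,   0.0333]), 'tool_pos': array([0.42  , 0.3583, 0.083 ]), 'orientation': array([-0.2892,  3.1054,  0.0258]), 'force': array([-8.59690e+00, -4.10000e-03,  4.15523e+01]), 'wrist_torque': array([-0.3617,  1.0826,  0.0187]), 'opening': np.float64(0.014)}
```

It's firmly on the mat. Releasing.

apply_moves(commands=[0,0,0.1,0,0,0,3.5,0,0,0,0,0,0,3.5,0,0,0,0,0,0,3.5,0,0,2,0,0,0,3.5,0,0,3,0,0,0,3.5,0,0,4,0,0,0,3.5,0,0,3,0,0,0,3.5])

```text
t: 9.07
tool_pos: [0.4171, 0.3557, 0.2008]
orientation: [-0.289, 3.114, 0.018]
force: [-0.4, 1.0, 0.2]
opening: 0.0348
```

apply_moves(commands=[2.1,-4.7,0,0,0,-0.175,3.5,2.1,-4.7,0,0,0,-0.175,3.5,2.1,-4.7,0,0,0,-0.175,3.5,2.1,-4.7,0,0,0,-0.175,3.5,2.1,-4.7,0,0,0,-0.175,3.5,2.1,-4.7,0,0,0,-0.175,3.5,2.1,-4.7,0,0,0,-0.175,3.5,2.1,-4.7,0,0,0,-0.175,3.5])

```text
t: 10.07
tool_pos: [0.5874, -0.0287, 0.2003]
orientation: [1.83, 2.529, -0.002]
force: [0.5, 1.0, -0.3]
opening: 0.0349
```

```bash
cat > st.py <<'E'
from h import *
from scipy.spatial.transform import Rotation as R
s=read_state();r=R.from_rotvec(s["orientation"]).as_matrix()
z=r[:,2];c=np.cross(z,[0,0,-1])
print("pos",s["tool_pos"].round(4),"jaw yaw",np.arctan2(r[1,1],r[0,1]).round(3),"level turn",c.round(3),"F",s["force"].round(1),"op",s["opening"],"q6",s["q"][5].round(2))
E
python3 st.py
```

```text
pos [ 0.5874 -0.0287  0.2003] jaw yaw 0.318 level turn [0.013 0.015 0.   ] F [ 0.5  1.  -0.3] op 0.03494006982508056 q6 -0.45
```

apply_moves(commands=[1.2,-2.8,0,0.013,0.015,-0.13,3.5,0,0,-3,0,0,0,3.5,0,0,-3,0,0,0,3.5,0,0,0,0,0,0,3.5,0,0,0,0,0,0,3.5])

```text
t: 10.7
tool_pos: [0.5997, -0.063, 0.1367]
orientation: [-2.018, -2.403, 0.005]
force: [0.0, 0.2, -0.1]
opening: 0.0351
```

Run:
```python
exec(open("st.py").read())
im,d=read_camera("scene");cv2.imwrite("pics/c4.png",cv2.resize(im[150:310,230:410],None,fx=4,fy=3.7,interpolation=2))
```

```text
pos [ 0.5997 -0.063   0.1367] jaw yaw 0.174 level turn [ 0.001 -0.005  0.   ] F [ 0.   0.2 -0.1] op 0.03508853295256926 q6 -0.36
```

View pics/c4.png

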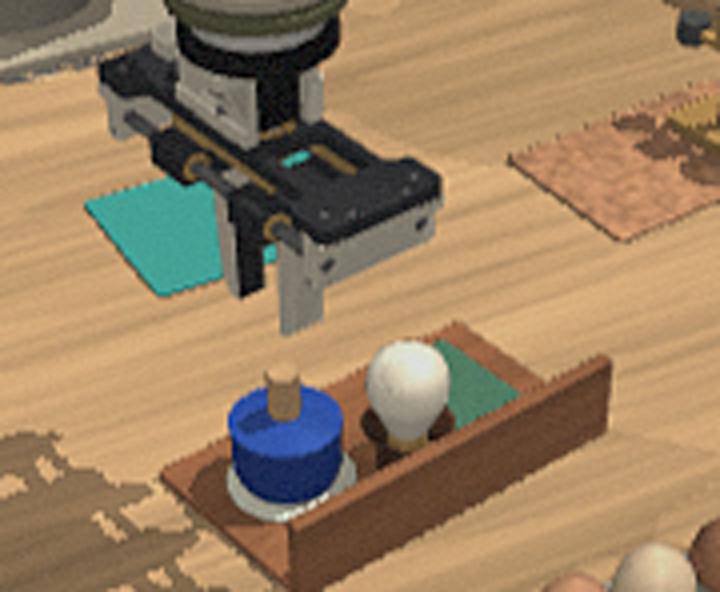

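The gripper hangs above the bowl's knob (285,395), level. I'll descend to about z = 0.067 and grip.

apply_moves(commands=[0.3,0.1,-3,0,0,0,3.5,0,0,-2.5,0,0,0,3.5,0,0,0,0,0,0,3.5,0,0,0,0,0,0,3.5])

```text
t: 11.25
tool_pos: [0.6069, -0.0618, 0.088]
orientation: [2.015, 2.403, 0.002]
force: [0.3, 0.7, -0.0]
opening: 0.0349
```

apply_moves(commands=[-0.4,0,-1.2,0,0,0,3.5,0,0,-0.6,0,0,0,3.5,0,0,0,0,0,0,3.5])

```text
t: 11.62
tool_pos: [0.6042, -0.0619, 0.0717]
orientation: [2.012, 2.401, 0.005]
force: [0.2, -0.1, -0.2]
opening: 0.0354
```

apply_moves(commands=[-0.2,0,-0.4,0,0,0,3.5,0,0,0,0,0,0,0.9,0,0,0,0,0,0,0.9,0,0,0,0,0,0,0.9,0,0,0,0,0,0,0.9], squeeze=25)

```text
t: 12.25
tool_pos: [0.6022, -0.062, 0.0676]
orientation: [2.012, 2.4, 0.006]
force: [1.6, 0.1, -0.7]
opening: 0.0176
```

apply_moves(commands=[0,0,1.5,0,0,0,0.9,0,0,3,0,0,0,0.9,0,0,4,0,0,0,0.9,0,0,4,0,0,0,0.9,-1.5,2.5,0,0,0,0,0.9,-2.5,4.5,0,0,0,0,0.9,-2.5,4.5,0,0,0,0,0.9,-2.5,4.5,0,0,0,0,0.9])

```text
t: 13.25
tool_pos: [0.5097, 0.0989, 0.2032]
orientation: [2.018, 2.392, 0.009]
force: [0.9, 0.3, -2.8]
opening: 0.0174
```

apply_moves(commands=[-2.5,4.5,0,0,0,0,0.9,-2.5,4.5,0,0,0,0,0.9,-1.2,2,0,0,0,0,0.9,-1,2,0,0,0,0,0.9,0,0,0,0,0,0,0.9])

```text
t: 13.88
tool_pos: [0.4329, 0.236, 0.2088]
orientation: [2.011, 2.396, 0.017]
force: [0.7, -0.3, -2.5]
opening: 0.0176
```

```bash
python3 st.py
```

```text
pos [0.4329 0.236  0.2088] jaw yaw 0.174 level turn [0.001 0.017 0.   ] F [ 0.7 -0.3 -2.5] op 0.017616818848822248 q6 0.23
```

apply_moves(commands=[-1.2,2.9,0,0,0.017,0,0.9,0,0,-4,0,0,0,0.9,0,0,-4,0,0,0,0.9,0,0,-4,0,0,0,0.9,0,0,0,0,0,0,0.9,0,0,0,0,0,0,0.9])

```text
t: 14.62
tool_pos: [0.4249, 0.2633, 0.0926]
orientation: [2.018, 2.4, 0.009]
force: [0.4, -0.6, -1.9]
opening: 0.0175
```

```bash
python3 st.py
```

```text
pos [0.4249 0.2633 0.0926] jaw yaw 0.172 level turn [-0.001  0.008  0.   ] F [ 0.4 -0.6 -1.9] op 0.017530162728208638 q6 0.28
```

apply_moves(commands=[-0.3,0.2,-2,0,0.008,0,0.9,0,0,-0.7,0,0,0,0.9,0,0,0,0,0,0,0.9])

```text
t: 15.0
tool_pos: [0.4243, 0.2663, 0.0676]
orientation: [2.022, 2.403, 0.009]
force: [0.4, -0.1, -1.9]
opening: 0.0175
```

apply_moves(commands=[0,0,-0.5,0,0,0,0.9,0,0,0,0,0,0,0.9])

```text
t: 15.25
tool_pos: [0.4246, 0.2665, 0.0628]
orientation: [2.021, 2.403, 0.01]
force: [0.0, -0.0, -2.1]
opening: 0.0177
```

apply_moves(commands=[0,0,-0.5,0,0,0,0.9,0,0,0,0,0,0,0.9])

```text
t: 15.5
tool_pos: [0.4265, 0.2675, 0.0594]
orientation: [2.02, 2.402, 0.016]
force: [-1.0, -0.2, -2.2]
opening: 0.0175
```

apply_moves(commands=[0,0,-0.3,0,0,0,0.9,0,0,0,0,0,0,3.5,0,0,0,0,0,0,3.5,0,0,1,0,0,0,3.5,0,0,3,0,0,0,3.5,0,0,4,0,0,0,5,0,0,4,0,0,0,6.5])

```text
t: 16.38
tool_pos: [0.4246, 0.2669, 0.18]
orientation: [2.021, 2.404, 0.009]
force: [0.3, 0.7, -0.3]
opening: 0.0502
```

Run:
```python
exec(open("st.py").read())
im,d=read_camera("scene");cv2.imwrite("pics/c5.png",cv2.resize(im[60:320,220:560],None,fx=2.3,fy=2.3,interpolation=2))
```

```text
pos [0.4246 0.2669 0.18  ] jaw yaw 0.172 level turn [-0.004  0.005  0.   ] F [ 0.3  0.7 -0.3] op 0.050185076921211755 q6 0.29
```

View pics/c5.png

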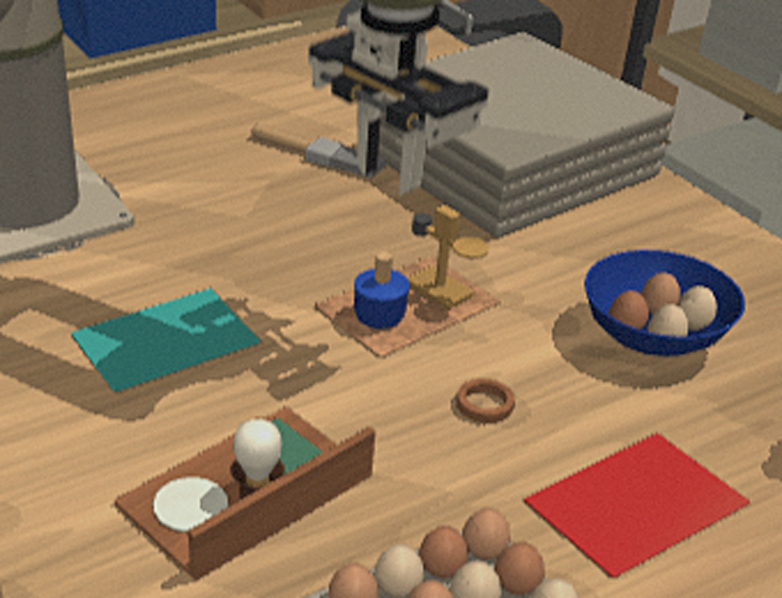

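The scale and bowl both stand upright on the cork mat (crop 440,270 and 380,295), and the bulb is still seated. Next is the bulb.

apply_moves(commands=[2.2,-3.0,0,0,0,-0.18,6.5,2.2,-3.0,0,0,0,-0.18,6.5,2.2,-3.0,0,0,0,-0.18,6.5,2.2,-3.0,0,0,0,-0.18,6.5,2.2,-3.0,0,0,0,-0.18,6.5,2.2,-3.0,0,0,0,-0.18,6.5,2.2,-3.0,0,0,0,-0.18,6.5,2.2,-3.0,0,0,0,-0.18,6.5])

```text
t: 17.42
tool_pos: [0.6091, 0.0232, 0.1932]
orientation: [3.096, 0.408, 0.022]
force: [-0.6, 0.6, 0.0]
opening: 0.0651
```

```bash
python3 st.py
```

```text
pos [0.6091 0.0232 0.1932] jaw yaw -1.309 level turn [0.017 0.016 0.   ] F [-0.6  0.6  0. ] op 0.06513957694630532 q6 1.27
```

apply_moves(commands=[0.8,-1.8,0,0.017,0.016,-0.08,6.5,0,0,0,0,0,0,6.5,0,0,-3,0,0,0,6.5,0,0,-3,0,0,0,6.5,0,0,0,0,0,0,6.5,0,0,0,0,0,0,6.5])

```text
t: 18.18
tool_pos: [0.6184, 0.0046, 0.1348]
orientation: [3.128, 0.284, 0.005]
force: [-0.1, 0.8, 0.6]
opening: 0.065
```

```bash
python3 st.py
```

```text
pos [0.6184 0.0046 0.1348] jaw yaw -1.39 level turn [0.001 0.003 0.   ] F [-0.1  0.8  0.6] op 0.06504764202949136 q6 1.31
```

apply_moves(commands=[0,-0.4,0,0,0,0,6.5,0,0,-3,0,0,0,6.5,0,0,-2,0,0,0,6.5,0,0,0,0,0,0,6.5,0,0,0,0,0,0,6.5])

```text
t: 18.8
tool_pos: [0.6222, 0.0003, 0.0905]
orientation: [3.125, 0.287, 0.02]
force: [-0.4, 0.2, -0.1]
opening: 0.065
```

apply_moves(commands=[-0.1,0,-2,0,0,0,6.5,0,0,-1.3,0,0,0,6.5,0,0,0,0,0,0,6.5,0,0,0,0,0,0,6.5])

```text
t: 19.3
tool_pos: [0.6217, 0.0002, 0.0563]
orientation: [3.125, 0.287, 0.022]
force: [-0.2, -1.5, 0.6]
opening: 0.0651
```

```bash
python3 st.py
```

```text
pos [6.217e-01 2.000e-04 5.630e-02] jaw yaw -1.388 level turn [0.002 0.014 0.   ] F [-0.2 -1.5  0.6] op 0.06510328177616348 q6 1.31
```

apply_moves(commands=[0,0,-0.2,0.002,0.014,0,6.5,0,0,0,0,0,0,4,0,0,0,0,0,0,4,0,0,0,0,0,0,4,0,0,0,0,0,0,4], squeeze=12)

```text
t: 19.92
tool_pos: [0.6226, 0.0002, 0.0553]
orientation: [-3.128, -0.287, -0.001]
force: [0.9, -0.9, -1.4]
opening: 0.0446
```

```bash
python3 st.py
```

```text
pos [6.226e-01 2.000e-04 5.530e-02] jaw yaw -1.388 level turn [-0.     0.001  0.   ] F [ 0.9 -0.9 -1.4] op 0.04464796779221445 q6 1.31
```

apply_moves(commands=[0,0,1.5,0,0,0,4,0,0,3,0,0,0,4,0,0,4,0,0,0,4,0,0,4,0,0,0,4,-1.5,-2.5,0,0,0,0,4,-2.4,-4,0,0,0,0,4,-2.4,-4,0,0,0,0,4,-2.4,-4,0,0,0,0,4])

```text
t: 20.92
tool_pos: [0.5351, -0.1458, 0.194]
orientation: [3.125, 0.296, 0.015]
force: [0.5, -0.6, -0.3]
opening: 0.0446
```

apply_moves(commands=[-2.4,-4,0,0,0,0,4,-2.4,-4,0,0,0,0,4,-2.4,-4,0,0,0,0,4,-1.2,-2,0,0,0,0,4,0,0,0,0,0,0,4])

```text
t: 21.55
tool_pos: [0.4473, -0.2933, 0.2014]
orientation: [3.119, 0.289, 0.024]
force: [1.2, 0.5, 0.1]
opening: 0.045
```

```bash
python3 st.py
```

```text
pos [ 0.4473 -0.2933  0.2014] jaw yaw -1.386 level turn [0.007 0.016 0.   ] F [1.2 0.5 0.1] op 0.04495067434520226 q6 0.71
```

apply_moves(commands=[-1.7,-2.4,0,0.007,0.016,0,4,0,0,0,0,0,0,4,0,0,-2.5,0,0,0,4,0,0,-2,0,0,0,4,0,0,0,0,0,0,4,0,0,0,0,0,0,4])

```text
t: 22.3
tool_pos: [0.4351, -0.3131, 0.1604]
orientation: [3.125, 0.296, 0.01]
force: [0.1, -0.1, 0.0]
opening: 0.0441
```

Run:
```python
exec(open("st.py").read())
im,d=read_camera("scene");cv2.imwrite("pics/c6.png",cv2.resize(im[180:310,90:250],None,fx=4.6,fy=4.6,interpolation=2))
print(px("scene",[[.430,-.3185,.094],[.430,-.3185,.113]]))
P=cloud("scene",d,np.ones_like(d,bool))
s=(np.hypot(P[:,0]-.43,P[:,1]+.319)<.04)&(abs(P[:,2]-.094)<.003);q=P[s]
print("socket rim",s.sum(),q.min(0),q.max(0))
```

```text
pos [ 0.4351 -0.3131  0.1604] jaw yaw -1.382 level turn [0.002 0.007 0.   ] F [ 0.1 -0.1  0. ] op 0.04410020913005608 q6 0.66
[[156.13318636 239.56552472]
 [154.24596063 232.71944279]]
socket rim 93 [ 0.40504195 -0.34316838  0.09108549] [ 0.45947629 -0.29246724  0.09617033]
```

View pics/c6.png

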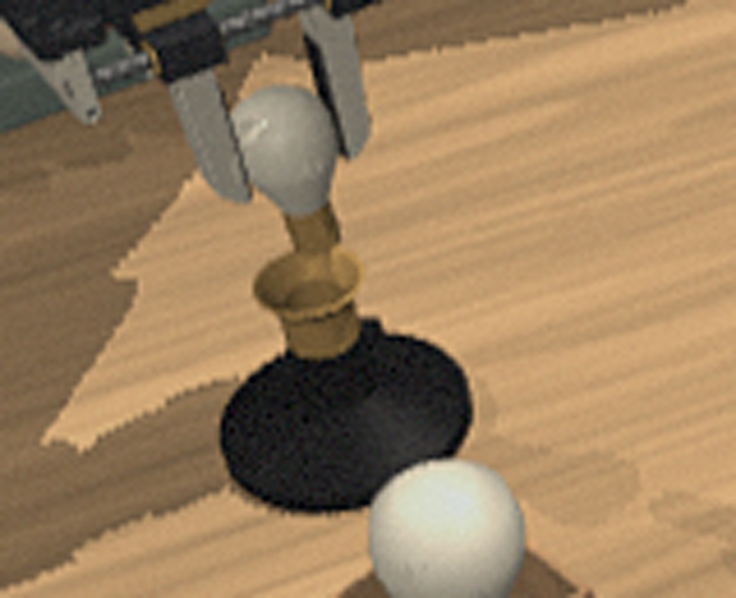

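The bulb (crop 290,150) hangs over the socket mouth (307,275). From the rim points the axis is at about (0.431, -0.318), so I'll correct by (-0.4, -0.5) cm and lower.

apply_moves(commands=[-0.4,-0.5,0,0,0.007,0,4,0,0,0,0,0,0,4,0,0,-1.5,0,0,0,4,0,0,0,0,0,0,4,0,0,0,0,0,0,4])

```text
t: 22.98
tool_pos: [0.4315, -0.3189, 0.1459]
orientation: [3.125, 0.295, 0.002]
force: [0.8, 0.8, -0.6]
opening: 0.0446
```

```bash
python3 st.py
```

```text
pos [ 0.4315 -0.3189  0.1459] jaw yaw -1.382 level turn [0.003 0.001 0.   ] F [ 0.8  0.8 -0.6] op 0.04455844088795962 q6 0.65
```

apply_moves(commands=[0,0,-1.2,0,0,0,4,0,0,-0.8,0,0,0,4,0,0,0,0,0,0,4])

```text
t: 23.35
tool_pos: [0.4312, -0.3187, 0.124]
orientation: [3.125, 0.295, 0.001]
force: [0.4, -0.0, -0.8]
opening: 0.0445
```

apply_moves(commands=[-0.1,0,-0.8,0,0,0,4,0,0,-0.4,0,0,0,4,0,0,0,0,0,0,4])

```text
t: 23.72
tool_pos: [0.4306, -0.3193, 0.1122]
orientation: [3.124, 0.295, 0.002]
force: [0.3, 0.5, -1.6]
opening: 0.0445
```

apply_moves(commands=[0,0,-0.4,0,0,0,4,0,0,-0.2,0,0,0,4,0,0,0,0,0,0,4])

```text
t: 24.1
tool_pos: [0.4311, -0.3193, 0.1069]
orientation: [3.123, 0.295, 0.004]
force: [-0.7, 0.1, 1.5]
opening: 0.0446
```

```bash
python3 st.py
```

```text
pos [ 0.4311 -0.3193  0.1069] jaw yaw -1.382 level turn [0.004 0.003 0.   ] F [-0.7  0.1  1.5] op 0.04463903215942941 q6 0.65
```

The bulb is at the expected floor height (0.107) with slight contact. I'll release it and retreat.

apply_moves(commands=[0,0,0,0,0,0,6.5,0,0,0,0,0,0,6.5,0,0,0,0,0,0,6.5,0,0,2,0,0,0,6.5,0,0,4,0,0,0,6.5,0,0,4,0,0,0,5,0,0,2,0,0,0,3.5,0,0,0,0,0,0,3.5])

```text
t: 25.1
tool_pos: [0.43, -0.3185, 0.2289]
orientation: [3.125, 0.295, 0.001]
force: [-0.3, -0.9, -1.3]
opening: 0.0393
```

Run:
```python
exec(open("st.py").read())
im,d=read_camera("scene");cv2.imwrite("pics/c7.png",cv2.resize(im[180:310,90:250],None,fx=4.6,fy=4.6,interpolation=2))
P=cloud("scene",d,np.ones_like(d,bool));s=(np.hypot(P[:,0]-.43,P[:,1]+.319)<.03)&(P[:,2]<.17)&(P[:,2]>.1);print("bulb top",P[s][:,2].max(),"exp .148; min/max",P[s].min(0),P[s].max(0))
```

```text
pos [ 0.43   -0.3185  0.2289] jaw yaw -1.382 level turn [0.003 0.001 0.   ] F [-0.3 -0.9 -1.3] op 0.03933750894776552 q6 0.65
bulb top 0.14968980116980113 exp .148; min/max [ 0.41993976 -0.33814436  0.10059389] [ 0.45817676 -0.29387407  0.1496898 ]
```

View pics/c7.png

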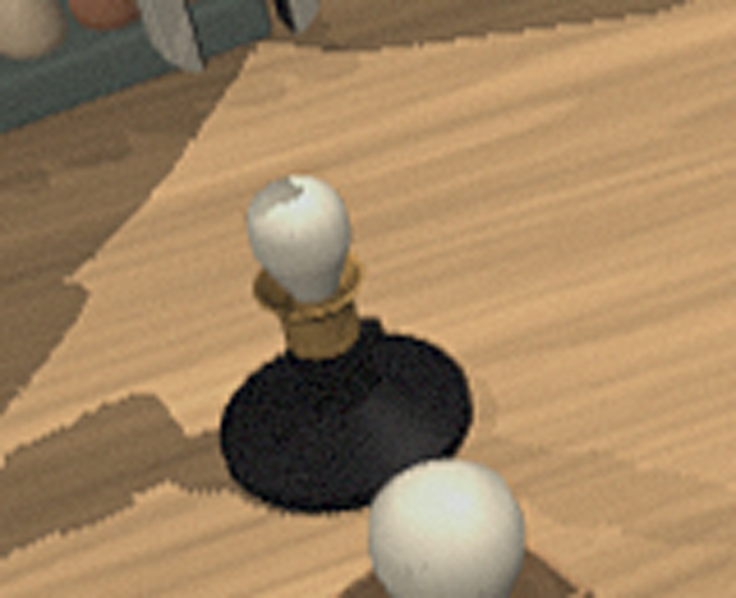

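The bulb is seated upright in the socket (top measured at 0.150, expected 0.148). Now I'll re-measure the scale and bowl on the mat and the empty pads.

Run:
```python
from h import *
im,d=read_camera("top");P=cloud("top",d,np.ones_like(d,bool));z=P[:,2]
v,u=np.nonzero(d>0);H=cv2.cvtColor(im,cv2.COLOR_BGR2HSV)[v,u].astype(int)
near=lambda x,y,r:np.hypot(P[:,0]-x,P[:,1]-y)<r
def mid(n,s):
    q=P[s];print(n,s.sum(),((q.min(0)+q.max(0))/2).round(4),np.ptp(q,axis=0).round(3))
mid("tab",near(.419,.357,.035)&(z>.095))
mid("knob",near(.425,.267,.03)&(z>.065))
s=near(.419,.357,.075)&(z>.06)&(P[:,1]>.325);q=P[s][:,:2];dv=np.linalg.svd(q-q.mean(0))[2][0];print("scale yaw",np.arctan2(*dv[::-1]))
g=near(.582,.053,.06)&(H[:,0]>40)&(H[:,0]<95)&(H[:,1]>60)&(z<.03);print("green",g.sum(),cv2.minAreaRect((P[g][:,:2]*1000).astype(np.float32)))
wt=near(.602,-.061,.05)&(H[:,1]<80)&(H[:,2]>100)&(z<.03);mid("white",wt)
```

```text
tab 161 [0.4165 0.3553 0.106 ] [0.026 0.017 0.021]
knob 104 [0.426  0.2686 0.0781] [0.017 0.019 0.024]
scale yaw -2.9253364529929846
green 1224 ((582.287109375, 52.812156677246094), (84.6044692993164, 58.6680793762207), 11.283777236938477)
white 1057 [ 0.6061 -0.0607  0.0114] [0.073 0.073 0.016]
```

apply_moves(commands=[0,5,0,0,0,0,3.5,0,5.5,0,0,0,0,3.5,0,5.5,0,0,0,0,3.5,0,5.5,0,0,0,0,3.5,0,5.5,0,0,0,0,3.5,0,5.5,0,0,0,0,3.5,0,5.5,0,0,0,0,3.5,0,5.5,0,0,0,0,3.5])

```text
t: 26.2
tool_pos: [0.4204, 0.1282, 0.211]
orientation: [-3.122, -0.282, 0.031]
force: [0.8, 0.9, 0.7]
opening: 0.0347
```

apply_moves(commands=[0,5.5,0,0,0,0,3.5,0,5.5,0,0,0,0,3.5,0,5.5,0,0,0,0,3.5,0,4,0,0,0,0,3.5,0,0,0,0,0,0,3.5])

```text
t: 26.82
tool_pos: [0.4139, 0.3415, 0.2007]
orientation: [-3.126, -0.29, 0.05]
force: [-0.1, -0.8, -0.5]
opening: 0.0349
```

```bash
python3 st.py
```

```text
pos [0.4139 0.3415 0.2007] jaw yaw -1.386 level turn [ 0.001 -0.032  0.   ] F [-0.1 -0.8 -0.5] op 0.0349126832325863 q6 1.97
```

apply_moves(commands=[0.3,1.4,0,0,-0.03,0,3.5,0,0,0,0,0,0,3.5,0,0,-3,0,0,0,3.5,0,0,-2.5,0,0,0,3.5,0,0,0,0,0,0,3.5,0,0,0,0,0,0,3.5])

```text
t: 27.58
tool_pos: [0.4178, 0.352, 0.1437]
orientation: [3.126, 0.284, -0.0]
force: [-0.0, 0.3, -0.4]
opening: 0.0351
```

```bash
python3 st.py
```

```text
pos [0.4178 0.352  0.1437] jaw yaw -1.39 level turn [0.003 0.    0.   ] F [-0.   0.3 -0.4] op 0.03510493175500736 q6 2.0
```

Target TCP z ≈ 0.083.

apply_moves(commands=[-0.1,0.3,0,0,0,0,3.5,0,0,0,0,0,0,3.5,0,0,-3,0,0,0,3.5,0,0,-2,0,0,0,3.5,0,0,0,0,0,0,3.5,0,0,0,0,0,0,3.5])

```text
t: 28.32
tool_pos: [0.42, 0.3573, 0.0991]
orientation: [-3.127, -0.284, -0.013]
force: [-0.2, -0.3, -0.2]
opening: 0.0349
```

```bash
python3 st.py
```

```text
pos [0.42   0.3573 0.0991] jaw yaw -1.39 level turn [-0.002  0.008  0.   ] F [-0.2 -0.3 -0.2] op 0.03493429556274828 q6 2.0
```

apply_moves(commands=[-0.3,-0.2,-1.4,0,0.008,0,3.5,0,0,0,0,0,0,3.5,0,0,0,0,0,0,3.5])

```text
t: 28.7
tool_pos: [0.4178, 0.3559, 0.0862]
orientation: [-3.125, -0.283, -0.004]
force: [-0.4, 1.2, 0.2]
opening: 0.0349
```

```bash
python3 st.py
```

```text
pos [0.4178 0.3559 0.0862] jaw yaw -1.39 level turn [-0.004  0.002  0.   ] F [-0.4  1.2  0.2] op 0.0349032879388513 q6 2.0
```

apply_moves(commands=[0,0,-0.1,0,0,0,0.5,0,0,0,0,0,0,0.5,0,0,0,0,0,0,0.5,0,0,0,0,0,0,0.5], squeeze=25)

```text
t: 29.2
tool_pos: [0.4179, 0.3561, 0.0855]
orientation: [-3.124, -0.283, -0.004]
force: [-0.4, 0.6, -0.3]
opening: 0.0138
```

```bash
python3 st.py
```

```text
pos [0.4179 0.3561 0.0855] jaw yaw -1.39 level turn [-0.004  0.002  0.   ] F [-0.4  0.6 -0.3] op 0.01382112554134921 q6 2.0
```

apply_moves(commands=[0,0,1.5,0,0,0,0.5,0,0,3,0,0,0,0.5,0,0,4,0,0,0,0.5,0,0,3.5,0,0,0,0.5,1.2,-2.2,0,0,0,0,0.5,2.4,-4.4,0,0,0,0,0.5,2.4,-4.4,0,0,0,0,0.5,2.4,-4.4,0,0,0,0,0.5])

```text
t: 30.2
tool_pos: [0.5006, 0.1996, 0.2149]
orientation: [-3.124, -0.294, -0.005]
force: [0.1, -0.2, -3.4]
opening: 0.0138
```

apply_moves(commands=[2.4,-4.4,0,0,0,0,0.5,2.4,-4.4,0,0,0,0,0.5,1.2,-2.2,0,0,0,0,0.5,0,0,0,0,0,0,0.5,0,0,0,0,0,0,0.5])

```text
t: 30.82
tool_pos: [0.5626, 0.0825, 0.2185]
orientation: [-3.125, -0.287, -0.008]
force: [-0.2, 0.2, -3.3]
opening: 0.0141
```

```bash
python3 st.py
```

```text
pos [0.5626 0.0825 0.2185] jaw yaw -1.388 level turn [-0.004  0.004  0.   ] F [-0.2  0.2 -3.3] op 0.014063062094619732 q6 1.44
```

apply_moves(commands=[2,-2.9,0,-0.004,0.004,0.004,0.5,0,0,0,0,0,0,0.5,0,0,-4,0,0,0,0.5,0,0,-4,0,0,0,0.5,0,0,0,0,0,0,0.5,0,0,0,0,0,0,0.5])

```text
t: 31.58
tool_pos: [0.5815, 0.061, 0.1411]
orientation: [-3.125, -0.306, -0.006]
force: [0.1, 0.3, -2.9]
opening: 0.0137
```

```bash
python3 st.py
```

```text
pos [0.5815 0.061  0.1411] jaw yaw -1.376 level turn [-0.002  0.004  0.   ] F [ 0.1  0.3 -2.9] op 0.013725957759280306 q6 1.39
```

apply_moves(commands=[0,-0.8,0,0,0,0,0.5,0,0,0,0,0,0,0.5,0,0,-2.5,0,0,0,0.5,0,0,-0.8,0,0,0,0.5,0,0,0,0,0,0,0.5,0,0,0,0,0,0,0.5])

```text
t: 32.33
tool_pos: [0.586, 0.0526, 0.1159]
orientation: [-3.125, -0.306, -0.024]
force: [1.0, 0.1, -2.6]
opening: 0.0135
```

```bash
python3 st.py
```

```text
pos [0.586  0.0526 0.1159] jaw yaw -1.376 level turn [-0.003  0.015  0.   ] F [ 1.   0.1 -2.6] op 0.013509392101283761 q6 1.38
```

apply_moves(commands=[-0.2,0,-1.4,0,0.015,0,0.5,0,0,0,0,0,0,0.5,0,0,-0.6,0,0,0,0.5,0,0,0,0,0,0,0.5])

```text
t: 32.83
tool_pos: [0.5844, 0.0526, 0.0955]
orientation: [-3.124, -0.306, -0.001]
force: [0.3, 0.1, -3.5]
opening: 0.014
```

```bash
python3 st.py
```

```text
pos [0.5844 0.0526 0.0955] jaw yaw -1.376 level turn [-0.003  0.     0.   ] F [ 0.3  0.1 -3.5] op 0.014027467387318639 q6 1.38
```

apply_moves(commands=[-0.1,0,-0.3,0,0,0,0.5,0,0,0,0,0,0,0.5])

```text
t: 33.08
tool_pos: [0.5843, 0.0528, 0.0937]
orientation: [-3.124, -0.306, -0.004]
force: [0.9, 0.4, -2.8]
opening: 0.0141
```

apply_moves(commands=[0,0,-0.3,0,0,0,0.5])

```text
t: 33.2
tool_pos: [0.5852, 0.0529, 0.0934]
orientation: [-3.124, -0.306, -0.007]
force: [-14.2, 0.5, 27.9]
opening: 0.014
```

Contact at the pad height. I'll release, rise, and begin turning for the bowl.

apply_moves(commands=[0,0,0.1,0,0,0,3.5,0,0,0,0,0,0,3.5,0,0,0,0,0,0,3.5,0,0,2,0,0,0,3.5,0,0,4,0,0,0,3.5,0,0,4,0,0,0,3.5,-1,2,0,0,0,0.18,3.5,-2,4,0,0,0,0.18,3.5])

```text
t: 34.2
tool_pos: [0.5569, 0.1117, 0.2046]
orientation: [-3.018, -0.868, -0.016]
force: [-0.1, -0.1, -0.3]
opening: 0.035
```

apply_moves(commands=[-2.4,3.2,0,0,0,0.18,3.5,-2.4,3.2,0,0,0,0.18,3.5,-2.4,3.2,0,0,0,0.18,3.5,-2.4,3.2,0,0,0,0.18,3.5,-2.4,3.2,0,0,0,0.18,3.5,0,0,0,0,0,0.18,3.5,0,0,0,0,0,0,3.5])

```text
t: 35.08
tool_pos: [0.4336, 0.2798, 0.2167]
orientation: [-2.093, -2.333, -0.033]
force: [-0.0, -0.7, 0.5]
opening: 0.035
```

```bash
python3 st.py
```

```text
pos [0.4336 0.2798 0.2167] jaw yaw 0.108 level turn [-0.02   0.009  0.   ] F [-0.  -0.7  0.5] op 0.034992299289710586 q6 0.35
```

apply_moves(commands=[-0.7,-1.2,0,-0.02,0.009,0,3.5,0,0,0,0,0,0,3.5,0,0,-4,0,0,0,3.5,0,0,-4,0,0,0,3.5,0,0,0,0,0,0,3.5,0,0,0,0,0,0,3.5])

```text
t: 35.83
tool_pos: [0.4287, 0.2653, 0.1391]
orientation: [2.117, 2.318, 0.005]
force: [0.9, 0.0, 0.8]
opening: 0.0349
```

```bash
python3 st.py
```

```text
pos [0.4287 0.2653 0.1391] jaw yaw 0.091 level turn [-0.     0.004  0.   ] F [0.9 0.  0.8] op 0.03490396602485207 q6 0.36
```

apply_moves(commands=[-0.4,0.1,-2.5,0,0,0,3.5,0,0,-2,0,0,0,3.5,0,0,0,0,0,0,3.5,0,0,0,0,0,0,3.5])

```text
t: 36.33
tool_pos: [0.4298, 0.2683, 0.102]
orientation: [2.117, 2.312, 0.022]
force: [-0.7, 0.2, 0.0]
opening: 0.0349
```

```bash
python3 st.py
```

```text
pos [0.4298 0.2683 0.102 ] jaw yaw 0.088 level turn [-0.006  0.014  0.   ] F [-0.7  0.2  0. ] op 0.034944130462544395 q6 0.37
```

apply_moves(commands=[-0.5,-0.1,-2,-0.006,0.014,0,3.5,0,0,-1.5,0,0,0,3.5,0,0,0,0,0,0,3.5,0,0,0,0,0,0,3.5])

```text
t: 36.83
tool_pos: [0.4253, 0.2676, 0.0663]
orientation: [2.121, 2.316, 0.001]
force: [0.2, 0.0, 0.3]
opening: 0.0349
```

```bash
python3 st.py
```

```text
pos [0.4253 0.2676 0.0663] jaw yaw 0.088 level turn [-0.     0.001  0.   ] F [0.2 0.  0.3] op 0.0348852361987554 q6 0.37
```

apply_moves(commands=[0,0,-0.5,0,0,0,3.5,0,0,0,0,0,0,3.5,0,0,0,0,0,0,0.9,0,0,0,0,0,0,0.9,0,0,0,0,0,0,0.9,0,0,0,0,0,0,0.9])

```text
t: 37.58
tool_pos: [0.426, 0.2679, 0.0618]
orientation: [2.121, 2.315, 0.003]
force: [-0.2, -0.1, -0.6]
opening: 0.0174
```

apply_moves(commands=[0,0,1.5,0,0,0,0.9,0,0,4,0,0,0,0.9,0,0,5,0,0,0,0.9,0,0,4.5,0,0,0,0.9,1.2,-2.2,0,0,0,0,0.9,2.4,-4.4,0,0,0,0,0.9,2.4,-4.4,0,0,0,0,0.9,2.4,-4.4,0,0,0,0,0.9])

```text
t: 38.58
tool_pos: [0.5085, 0.1119, 0.2238]
orientation: [2.112, 2.322, 0.008]
force: [0.8, 0.9, -1.8]
opening: 0.0175
```

apply_moves(commands=[2.4,-4.4,0,0,0,0,0.9,2.4,-4.4,0,0,0,0,0.9,2.4,-4.4,0,0,0,0,0.9,1.2,-2.2,0,0,0,0,0.9,0,0,0,0,0,0,0.9,0,0,0,0,0,0,0.9])

```text
t: 39.33
tool_pos: [0.5947, -0.0507, 0.2287]
orientation: [2.116, 2.316, 0.01]
force: [-0.3, -0.2, -3.3]
opening: 0.0176
```

```bash
python3 st.py
```

```text
pos [ 0.5947 -0.0507  0.2287] jaw yaw 0.09 level turn [-0.002  0.008  0.   ] F [-0.3 -0.2 -3.3] op 0.017627656860816618 q6 -0.26
```

apply_moves(commands=[0.8,-1.1,0,-0.002,0.008,0,0.9,0,0,0,0,0,0,0.9,0,0,-4,0,0,0,0.9,0,0,-4,0,0,0,0.9,0,0,0,0,0,0,0.9,0,0,0,0,0,0,0.9])

```text
t: 40.08
tool_pos: [0.6041, -0.059, 0.151]
orientation: [2.112, 2.322, 0.003]
force: [-0.3, -0.5, -2.2]
opening: 0.0169
```

```bash
python3 st.py
```

```text
pos [ 0.6041 -0.059   0.151 ] jaw yaw 0.095 level turn [0.    0.003 0.   ] F [-0.3 -0.5 -2.2] op 0.01694783787919036 q6 -0.28
```

apply_moves(commands=[-0.3,-0.2,-3,0,0,0,0.9,0,0,-2.5,0,0,0,0.9,0,0,0,0,0,0,0.9,0,0,0,0,0,0,0.9])

```text
t: 40.58
tool_pos: [0.6067, -0.0614, 0.1052]
orientation: [2.103, 2.315, 0.014]
force: [0.6, 0.4, -2.3]
opening: 0.0175
```

```bash
python3 st.py
```

```text
pos [ 0.6067 -0.0614  0.1052] jaw yaw 0.096 level turn [0.003 0.016 0.   ] F [ 0.6  0.4 -2.3] op 0.017456752212445838 q6 -0.28
```

apply_moves(commands=[-0.3,0,-1.8,0.003,0.016,0,0.9,0,0,-0.8,0,0,0,0.9,0,0,0,0,0,0,0.9,0,0,0,0,0,0,0.9])

```text
t: 41.08
tool_pos: [0.6052, -0.0617, 0.0804]
orientation: [2.111, 2.324, 0.003]
force: [-0.4, 0.7, -2.0]
opening: 0.0176
```

```bash
python3 st.py
```

```text
pos [ 0.6052 -0.0617  0.0804] jaw yaw 0.096 level turn [0.    0.003 0.   ] F [-0.4  0.7 -2. ] op 0.01764020685648906 q6 -0.28
```

apply_moves(commands=[-0.1,0.1,-0.8,0,0.003,0,0.9,0,0,0,0,0,0,0.9,0,0,-0.3,0,0,0,0.9,0,0,0,0,0,0,0.9])

```text
t: 41.58
tool_pos: [0.6051, -0.0607, 0.0697]
orientation: [2.111, 2.324, 0.001]
force: [0.1, -0.1, -2.9]
opening: 0.0172
```

At the expected height. I'll nudge down, release and retreat.

apply_moves(commands=[0,0,-0.2,0,0,0,0.9,0,0,0,0,0,0,3.5,0,0,0,0,0,0,3.5,0,0,0,0,0,0,3.5,0,0,2,0,0,0,3.5,0,0,4,0,0,0,3.5,0,0,5,0,0,0,3.5,-2,-2,4,0,0,0,3.5])

```text
t: 42.58
tool_pos: [0.5834, -0.0797, 0.224]
orientation: [-2.109, -2.326, 0.002]
force: [0.3, -0.1, 0.7]
opening: 0.0349
```

apply_moves(commands=[-4,-2,3,0,0,0,3.5,-5,-2,3,0,0,0,3.5,-5,0,0,0,0,0,3.5,-5,0,0,0,0,0,3.5,0,0,0,0,0,0,3.5,0,0,0,0,0,0,3.5])

```text
t: 43.32
tool_pos: [0.3909, -0.1223, 0.3006]
orientation: [2.099, 2.31, 0.01]
force: [0.3, -0.5, 0.2]
opening: 0.0349
```

Run:
```python
exec(open("st.py").read())
im,d=read_camera("top");P=cloud("top",d,np.ones_like(d,bool));z=P[:,2]
v,u=np.nonzero(d>0);H=cv2.cvtColor(im,cv2.COLOR_BGR2HSV)[v,u].astype(int)
near=lambda x,y,r:np.hypot(P[:,0]-x,P[:,1]-y)<r
def mid(n,s):
    q=P[s];print(n,s.sum(),((q.min(0)+q.max(0))/2).round(4),np.ptp(q,axis=0).round(3),"zmax",q[:,2].max().round(3)) if s.any() else print(n,"none")
mid("tab (.582,.053,zmax .120)",near(.582,.053,.035)&(z>.103)&(z<.14))
mid("knob (.604,-.061,zmax .094)",near(.604,-.061,.03)&(z>.072)&(z<.11))
mid("bulb",near(.431,-.319,.03)&(z>.11)&(z<.16))
cv2.imwrite("pics/t8.png",cv2.resize(im[170:300,230:400],None,fx=4.5,fy=4.5,interpolation=2))
im,d=read_camera("scene");cv2.imwrite("pics/s8.png",im)
```

```text
pos [ 0.3909 -0.1223  0.3006] jaw yaw 0.096 level turn [0.009 0.019 0.   ] F [ 0.3 -0.5  0.2] op 0.03487781611960806 q6 -0.52
tab (.582,.053,zmax .120) 124 [0.5838 0.052  0.1145] [0.026 0.017 0.02 ] zmax 0.125
knob (.604,-.061,zmax .094) 94 [ 0.605  -0.0603  0.0854] [0.017 0.016 0.026] zmax 0.098
bulb none
```

View pics/t8.png

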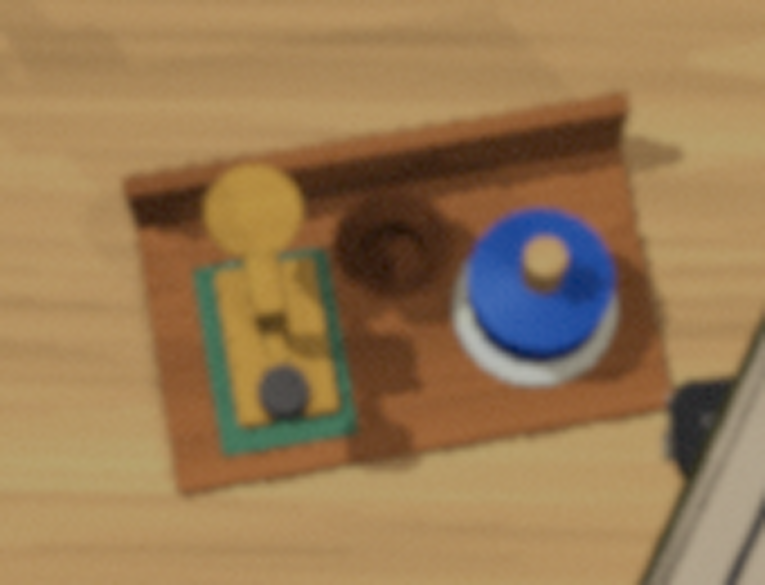

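View pics/s8.png

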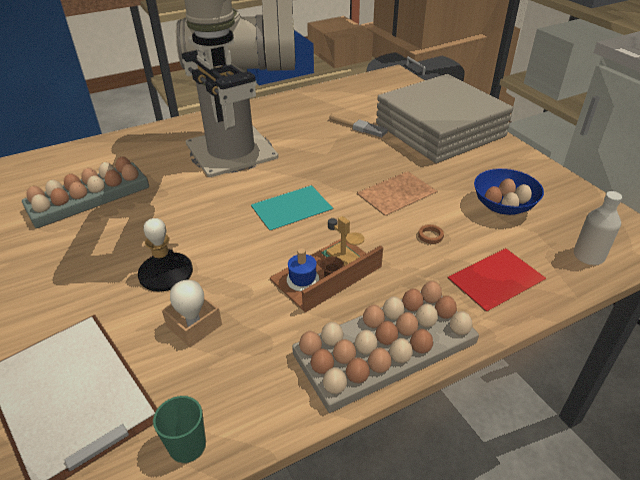

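The scale stands square on the green pad (crop 270,340), about 2 mm off centre. The bowl is on the white pad (535,290), also about 1–2 mm off. The bulb is upright in the lamp socket (scene 155,235), and the ring and boxed bulb are where they were. The top camera had no view of the bulb because the arm hid it. Handing in.

```bash
python3 -c "
from plant import *
print(close_job())"
```

```text
the job is handed in; nothing more can be done
None
```

The job is done and handed in at about 43 s of the 131 s allowed; the hand-in gave no verdict. I stood the scale and then the blue bowl on the cork mat, seated the bulb in the lamp socket, and put the scale and the bowl back on their pads. Everything is released and the arm is clear.

- **Scale:** in the last pictures it stands upright and square on its green pad, with the tab about 2 mm from the pad centre.
- **Bowl:** it stands upright on its white pad, about 1–2 mm off centre.
- **Bulb:** its top measured 0.150 m just after seating, against 0.148 m expected. The final depth check from the top camera found nothing because the arm hid it, but the last scene picture shows it upright in the socket.
- **Ring and boxed bulb:** by eye in the last scene picture they have not moved; I did not measure them again.
- **Setting down the scale:** the wrist force rose briefly to about 42 N at the mat and 28 N at the pad, well under the 120 N limit.

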